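# Swap the wrong gear on a roll tester, check the mesh and reset the tripped starter

## Robot

A 7-joint arm with a two-finger parallel gripper is mounted at the origin on the work surface. World frame = base frame: x ahead of the robot, y to its left, z up, the work surface at z = 0. Lengths are in m, angles in rad, forces in N, time in s.
With the tool pointing down it reaches from about 0.4 to 0.85 m from the base axis. Payload 4.5 kg.
Tool frame: the origin (TCP) lies on the centre line of the jaws, within the pads' length; the fingertips stand 17 mm ahead of it and the grasp point (between the pads) lies 2 mm behind it (r.tip_reach is the distance from the TCP to the fingertips, in m); z points along the fingers, y is the line along which they close (so a half turn about z gives the same grasp; the last joint's range is limited). The gripper opens to 88 mm and grips with 3 to 60 N. Pads are 18 mm wide; open, the fingers measure 123 mm over their backs; the gripper's body (75 mm by 187 mm) begins 45 mm behind the grasp point.
Start: joints at [-1.083, 0.689, -0.195, 1.565, 0.157, 0.902, -0.215], TCP at [0.274, 0.562, 0.256] pointing down, gripper open.
Joint ranges: [-3.01, 3.01], [-0.46, 2.08], [-1.47, 1.51], [0.13, 2.56], [-1, 4.14], [0.04, 2.09], [-2.66, 2.66]. Speed limits (rad/s): [2.57, 2.57, 3.14, 3.14, 3.14, 3.14, 3.14].

## Interface

Orientations are given as a unit quaternion [x, y, z, w].
In Python, from plant import r gives the robot as it stands.
- The arm moves only by the tool step_arm, never from a script. Its argument "steps" is a list of rows, each a list of 7 numbers: the shift along the tool's x, y, z in cm, then the turn, a rotation vector about the tool's x, y, z in degrees, then the gripper's target within -1 to 1 (shut at 1, half-way at 0, fully open at -1). A call has 1 to 8 rows; each row shifts and turns the commanded pose from where the row before left it, along the tool's axes as they then stand; what a row does not reach is not made up. A row lasts 1/8 s, in which the tool goes at most 62.5 mm and 10.7 degrees, less where a joint would pass 70% of its speed; a pose out of reach is approached as far as the arm can. A call with a gripper value outside its range is refused whole. The fingers move at their own pace and stop on an object; "force" is the grip in N (left out, the last holds). Time passes only in rows, so rows that do not move let the fingers close. It gives the time, the measured TCP pose, the force, the opening and the grip force at its end, in the units of the state.
- r.get_state(): the state, without advancing time (a new reading comes with each control period).
- r.snapshot(name): name is "side" or "top" or "wrist"; returns a dict with "pixels" (384x512x3 uint8, red, green, blue), "fx", "fy", "cx", "cy" (pixels), "dist_coeffs" ([k1, k2, p1, p2, k3] as OpenCV has them; the pictures are not rectified), "cam_to_world" (4x4, takes a point from camera to world coordinates). Camera axes: x right, y down, z forward; pixel columns grow to the right and rows downward; lengths in m; the calibration is good to about 2 mm. A picture is of the moment at which its call begins. There is no depth.
- r.finish_job(): hands the job in; it is judged then, once.
The state is a dict: "clock": time; "q": joint angles; "qd": joint speeds; "joint_torque": joint torques, N m; "tool_pos": TCP position; "eef_rot": TCP orientation; "contact_force": force on the tool from outside, world axes, zero at the start; "moment": the same for the moment, N m; "opening": opening from 0.0 (shut) to 1.0 (fully open); "finger_force": force on a finger pad.
Only numpy, scipy, OpenCV 4.12 (cv2) and the standard library are available. Lean on these libraries where they do the work, as an engineer would, in place of code of your own. Each camera call takes 0.05 s, during which the arm holds its last target. There are 200 camera calls.

## Task

The gear on the test post has too few teeth: it skipped on the dark master gear and tripped the starter. Put it down flat, without dropping it, in the tray that holds a gear with the same number of teeth, then fit the loose gear that has as many teeth as the master on the post, fully down and in mesh, and turn it by its hub about an eighth of a turn, so that the master turns with it. Only then reset the starter (push its lever fully off, then throw it fully on), and leave all the other things where they are.

Things in the scene. Friction and masses are not known exactly. Their poses are not given: they have to be found in the camera images.
- gear12_c (a point): The wrong gear, bright steel, 12 teeth, on the test post at the start. 70 mm over the tooth tips, 42 mm tall in all: a 12 mm toothed plate below, on it a round hub to grip by, 30 mm across and 30 mm tall; a 22 mm bore goes right through. The point is its centre, on the bore's axis, 21 mm over its underside; z up along the bore, x through the middle of one tooth. About 0.3 kg.
- gear14_c (a point): The right gear, bright steel, 14 teeth like the master, lying on the table hub up at the start. 80 mm over the tooth tips, 42 mm tall in all: a 12 mm toothed plate below, on it a round hub to grip by, 30 mm across and 30 mm tall; a 22 mm bore goes right through. The point is its centre, on the bore's axis, 21 mm over its underside; z up along the bore, x through the middle of one tooth. About 0.4 kg.
- gear16_c (a point): Another bright steel gear lying on the table, 16 teeth, 90 mm over its tooth tips, otherwise alike; it is not wanted and stays where it is. Point and axes as for the others.
- post_foot (a point): The test post's seat: middle of the flat shoulder, 32 mm across, 58 mm over the table, on which the underside of a fitted gear rests. The brass post, 19.6 mm across, stands 46 mm up from it (the last 12 mm a cone to 8 mm). z up; x and y are the tester's axes: x away from its front (from off to on), y from the post to the master's axis, 71 mm away.
- master_c (a point): The master gear, nearly black, yellow disc round its nut: 14 teeth, 80 mm over the tips, 12 mm thick, on a fixed upright spindle, underside level with the post's seat, nut 9 mm above its upper face. The point is on its axis, 6 mm over its underside; z up, x through the middle of a tooth, turning with it. A 14-tooth gear goes fully down only with its teeth in the master's gaps (3 mm of play, tooth ends bevelled).
- master (a joint): Turn of the master gear about its upright axis (rad, anticlockwise from above positive), near 0 at the start. It turns by hand with light friction (about 1 N at the teeth) and stays where it is left.
- lever (a joint): Starter lever (rad): 0 is fully off (leaning to the tester's front, the green mark), 1.0 is fully on (leaning away, the red mark), and near the middle is tripped. It stays where it is left; about 3 N at the tip moves it. It swings about the tester's y axis.
- lever_tip (a point): Middle of the top end of the red starter lever: a flat toggle 24 mm wide along the tester's y, 10 mm thick (13 mm in its top 10 mm), 50 mm from pivot to this end. It stands on a grey starter box on the tester, whose upper face is 100 mm over the table, with a black nose 66 (x) by 44 mm, 10 mm high, around the lever.
- lever_pivot (a point): The lever's pivot axis at the middle of the lever, 100 mm over the table; x, y, z as for the test post's seat (x from off to on). The lever leans 0.5 rad from upright to -x when off and 0.5 rad to +x when on.
- tray12_floor (a point): The blue tray that holds a 12-tooth gear: the middle of its inner floor, 3 mm over the table. The tray is 210 mm along its x and 112 mm along its y, walls 3 mm thick and 16 mm high in all, fixed to the table. The stock gear lies in the half at +x; the half at -x is free.
- stock12_c (a point): The 12-tooth gear that lies in that tray, 70 mm over the tips; stays where it is. Point as for the other gears.
- tray16_floor (a point): The other blue tray, alike, which holds a 16-tooth gear: the middle of its inner floor.
- stock16_c (a point): The 16-tooth gear that lies in the other tray; stays where it is.
- clamp_bolt: Steel clamping bolt standing on the table, 40 mm across, 70 mm tall; origin under its middle. A bystander.
- wire_brush: Wire brush lying at the far side. A bystander.
- hammer: Hammer lying at the far side. A bystander.
- spray_can: Spray can, 65 mm across, 150 mm tall, at the far side. A bystander.
- f_clamp: Bar clamp with a red handle lying at the right. A bystander.
- caliper: Caliper lying near the robot's base. A bystander.
- tester: The gear tester: green bed with a steel top, 150 mm (its x) by 320 mm (its y), 50 mm high, carrying the test post, the master gear, the starter and, at its +y end, a blue motor. Origin under the bed's middle; fixed to the table.
- tray12: The whole tray of point tray12_floor.
- gear12: The whole gear of point gear12_c; origin under its middle, on the bore's axis.
- gear14: The whole gear of point gear14_c; origin under its middle, on the bore's axis.
Not all that is in view belongs to the job. Leave any purple or turquoise look-alike of the gear12 alone.

How it is judged:
By the outcome, as a careful person would: the job done as asked, in the order asked, and still so for the second after the job is handed in, with the robot touching nothing.
It also fails if it takes over 64 s, if anything falls off the work surface, if the arm or the gripper's body presses on something with over 40 N, if the wrist force passes 120 N, or if a joint passes its speed limit or range.

## Working session

There is one attempt and no reset: what is moved stays moved. The work goes in short steps, Python scripts to look and compute and a tool call to move; the robot and the scene stay as the last step left them, time stands still between calls to the robot, and variables do not carry over. Pictures are saved under pics/ and viewed, at most 10 in all, crops included, and the job is handed in when it is done.

Besides the shell and the picture viewer there is one more tool, called as name(argument=value, ...), one argument or row to a line, values as JSON. step_arm: Moves the arm, as the interface text tells. Its arguments: {"type":"object","properties":{"steps":{"type":"array","items":{"type":"array","items":{"type":"number"}}},"force":{"type":"number"}},"required":["steps"]}

```bash
ls; mkdir -p pics; cat > h.py <<'E'
import numpy as np, cv2
from plant import r
from scipy.spatial.transform import Rotation as R
def snap(n,f=None):
    s=r.snapshot(n); s['pixels']=np.asarray(s['pixels'])
    if f: cv2.imwrite('pics/'+f,s['pixels'][:,:,::-1]); np.save('pics/'+f[:-4]+'.npy',s,allow_pickle=True)
    return s
def K(s): return np.array([[s['fx'],0,s['cx']],[0,s['fy'],s['cy']],[0,0,1.]])
def ray(s,uv):
    p=cv2.undistortPoints(np.array(uv,float).reshape(-1,1,2),K(s),np.array(s['dist_coeffs'],float)).reshape(-1,2)
    T=np.array(s['cam_to_world']); d=np.c_[p,np.ones(len(p))]@T[:3,:3].T
    return T[:3,3],d
def onz(s,uv,z):
    o,d=ray(s,uv); return o+d*((z-o[2])/d[:,2])[:,None]
def proj(s,P):
    Ti=np.linalg.inv(np.array(s['cam_to_world']))
    return cv2.projectPoints(np.array(P,float).reshape(-1,3),cv2.Rodrigues(Ti[:3,:3])[0],Ti[:3,3],K(s),np.array(s['dist_coeffs'],float))[0].reshape(-1,2)
def load(f): return np.load('pics/'+f,allow_pickle=True).item()
E
python3 - <<'E'
from h import *
a=snap('top','top0.png'); b=snap('side','side0.png')
print(r.get_state())
for s in(a,b): print(s['fx'],s['dist_coeffs'],np.round(s['cam_to_world'],3).tolist())
E
```

```text
pics
{'clock': 0.1, 'q': array([-1.08319672,  0.68989157, -0.19453038,  1.56624015,  0.15732196,
        0.9025272 , -0.21512445]), 'qd': array([ 6.61613376e-04, -2.60741507e-03, -1.03514884e-03, -4.27130226e-03,
       -1.39294885e-03,  2.77364310e-04,  4.04705875e-05]), 'joint_torque': array([-2.73656718e-03, -5.28502214e+01, -1.27098005e+00, -1.53838170e+01,
       -5.24495181e-02,  2.00567745e-03,  4.46022875e-05]), 'tool_pos': array([0.27378839, 0.56123065, 0.25499579]), 'eef_rot': array([ 2.24922012e-01,  9.74376411e-01, -8.27352889e-04, -1.20434878e-04]), 'contact_force': array([ 0.01552339, -0.09763019,  0.14116105]), 'moment': array([ 0.01534415, -0.0272129 ,  0.01778117]), 'finger_force': 0.0, 'opening': 0.9980953858386615}
479.1294422067071 [0.016222 0.       0.       0.       0.      ] [[0.003, -0.988, 0.157, 0.346], [-1.0, -0.004, -0.006, -0.044], [0.007, -0.157, -0.988, 1.561], [0.0, 0.0, 0.0, 1.0]]
459.9300094699849 [0.05778255 0.         0.         0.         0.        ] [[0.805, -0.327, 0.495, -0.114], [-0.593, -0.441, 0.674, -0.965], [-0.002, -0.836, -0.549, 0.871], [0.0, 0.0, 0.0, 1.0]]
```

View pics/top0.png

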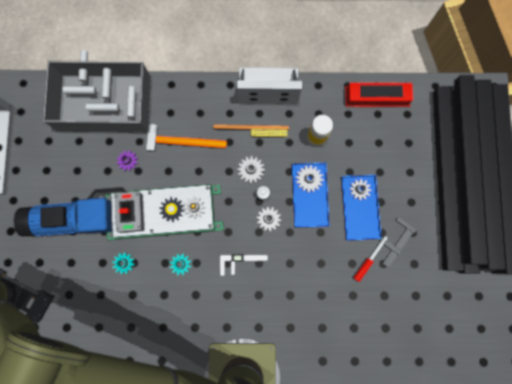

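View pics/side0.png

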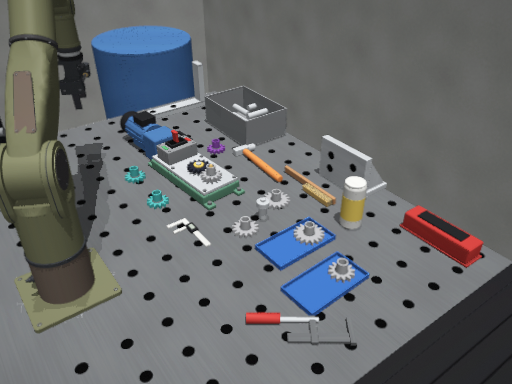

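Top view: the post gear is at (195,207), the master (172,209), the loose gears (251,169) and (268,218), the trays' gears (309,178) and (360,188), and the lever near (125,210). The purple one at (127,160) and the turquoise ones at (123,263) and (180,264) are decoys. Next I'll measure sizes and take an enlarged crop.

```bash
python3 - <<'E'
from h import *
s=load('top0.npy'); im=s['pixels']; hsv=cv2.cvtColor(im,cv2.COLOR_RGB2HSV)
def comp(mask,z,lab,amin=60):
    n,l,st,c=cv2.connectedComponentsWithStats(mask.astype(np.uint8))
    for i in range(1,n):
        if st[i,4]>=amin and st[i,4]<6000:
            cn=cv2.findContours((l==i).astype(np.uint8),0,1)[0][0]
            (u,v),rad=cv2.minEnclosingCircle(cn); P=onz(s,[u,v],z)[0]; Q=onz(s,[u+rad,v],z)[0]
            print(lab,np.round([u,v],1),'px area',st[i,4],'world',np.round(P,4),'diam mm',round(2000*np.linalg.norm(P-Q),1))
H,S,V=hsv[...,0],hsv[...,1],hsv[...,2]
roi=np.zeros(V.shape,bool); roi[140:250,215:400]=1
comp((V>125)&(S<70)&roi,0.012,'steel')
b=(H>100)&(H<125)&(S>150)&(V>100)
roi=np.zeros(V.shape,bool); roi[150:250,280:400]=1
n,l,st,c=cv2.connectedComponentsWithStats(cv2.morphologyEx((b&roi).astype(np.uint8),3,np.ones((9,9))))
for i in range(1,n):
    if st[i,4]>500:
        cn=cv2.findContours((l==i).astype(np.uint8),0,1)[0][0]; rc=cv2.minAreaRect(cv2.convexHull(cn)); bx=cv2.boxPoints(rc)
        W=onz(s,bx,0.016); print('tray',np.round(W,3).tolist(),np.round(W.mean(0),4))
comp((H>20)&(H<35)&(S>150)&(V>120)&(np.arange(512)[None]<190)&(np.arange(512)[None]>150)&(np.arange(384)[:,None]<230)&(np.arange(384)[:,None]>190),0.071,'yellow',10)
c=im[140:250,85:395]
big=cv2.resize(c,(800,284),interpolation=cv2.INTER_CUBIC)
t=load('side0.npy')['pixels'][120:300,110:380]
big2=cv2.resize(t,(465,310),interpolation=cv2.INTER_CUBIC)
o=np.zeros((600,800,3),np.uint8); o[:284]=big; o[290:600,:465]=big2
cv2.imwrite('pics/crop1.png',o[:,:,::-1])
E
```

```text
steel [250.5 169. ] px area 548 world [ 0.6565 -0.0217  0.012 ] diam mm 95.5
steel [309.3 178.2] px area 414 world [ 0.6264 -0.215   0.012 ] diam mm 84.6
steel [360.1 189.3] px area 217 world [ 0.5903 -0.381   0.012 ] diam mm 63.8
steel [263.2 191.6] px area 161 world [ 0.5814 -0.0638  0.012 ] diam mm 47.0
steel [268.9 218.1] px area 467 world [ 0.4945 -0.0824  0.012 ] diam mm 84.8
steel [385.  246.2] px area 103 world [ 0.4056 -0.4555  0.012 ] diam mm 66.7
tray [[0.673, -0.156, 0.016], [0.679, -0.27, 0.016], [0.471, -0.275, 0.016], [0.465, -0.164, 0.016]] [ 0.572  -0.2162  0.016 ]
tray [[0.635, -0.319, 0.016], [0.644, -0.434, 0.016], [0.432, -0.442, 0.016], [0.423, -0.33, 0.016]] [ 0.5336 -0.381   0.016 ]
yellow [170.8 208.5] px area 78 world [0.5177 0.2255 0.071 ] diam mm 37.0
```

View pics/crop1.png

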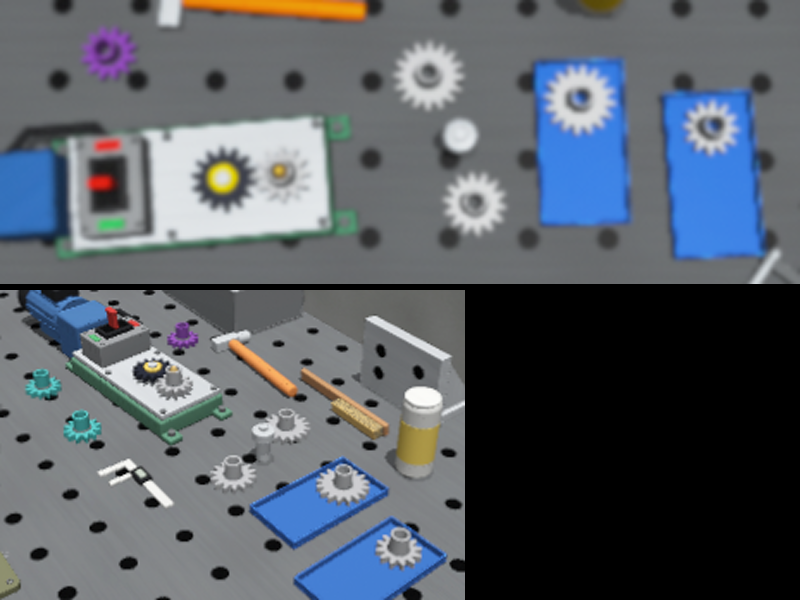

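By size and tooth count:
- Loose gears: (268,218) measures about 80 mm, so it is gear14. (251,169) is about 90 mm and is gear16.
- Trays: the right one's gear at (360,188) is the smallest, so it is tray12. The left one's at (309,178) is the 16-tooth.
- Post: the gear at (195,207) is gear12.

The enlarged crop confirms this. Now I'll move above the post.

```bash
cat >> h.py <<'E'
def tool():
    st=r.get_state(); return np.array(st['tool_pos']),R.from_quat(st['eef_rot']),st
def need(P,yaw=None):
    "turn about tool z (deg), tilt fix, then shift in cm in the turned tool axes; yaw = world angle of tool y (mod 180)"
    p,q,st=tool(); M=q.as_matrix()
    y=np.degrees(np.arctan2(M[1,1],M[0,1])); yaw=y if yaw is None else yaw
    d=(yaw-y+90)%180-90
    yn=np.radians(y+d); Y=np.array([np.cos(yn),np.sin(yn),0]);Z=np.array([0,0,-1.]);X=np.cross(Y,Z)
    G=np.c_[X,Y,Z]; rv=np.degrees(R.from_matrix(M.T@G).as_rotvec())
    print('rotvec tool deg',np.round(rv,1),'shift cm (turned axes)',np.round(100*G.T@(np.array(P)-p),2),'yaw now',round(y,1),'q7',round(st['q'][6],2),'t',round(st['clock'],2))
E
python3 - <<'E'
from h import *
s=load('top0.npy')
print('post',onz(s,[195,206],0.1),'lever',onz(s,[123,210],0.14))
w=r.snapshot('wrist'); p,q,st=tool(); T=np.eye(4);T[:3,:3]=q.as_matrix();T[:3,3]=p
print(np.round(np.linalg.inv(T)@np.array(w['cam_to_world']),3).tolist(),w['fx'],w['dist_coeffs'])
need([0.43,0.17,0.26],3.5)
E
```

```text
post [[0.52238081 0.14636144 0.1       ]] lever [[0.50473729 0.3544107  0.14      ]]
[[-0.001, -0.957, -0.292, 0.076], [1.0, -0.001, -0.0, 0.001], [0.0, -0.292, 0.957, -0.128], [0.0, 0.0, 0.0, 1.0]] 304.5650941334779 [-0.04423216  0.          0.          0.          0.        ]
rotvec tool deg [-0.1  0.  60.5] shift cm (turned axes) [-40.01  13.2   -0.49] yaw now 64.0 q7 -0.22 t 0.15
```

step_arm(
  steps=[
    [0, 0, 0, 0, 0, 10.1, -1],
    [0, 0, 0, 0, 0, 10.1, -1],
    [0, 0, 0, 0, 0, 10.1, -1],
    [0, 0, 0, 0, 0, 10.1, -1],
    [0, 0, 0, 0, 0, 10.1, -1],
    [0, 0, 0, 0, 0, 10.1, -1],
  ],
)

```text
clock: 0.9
tool_pos: [0.2737, 0.5616, 0.2554]
eef_rot: [0.688, 0.726, -0.0, 0.0]
contact_force: [-0.0, -0.0, -0.6]
opening: 1.001
finger_force: 0.0
```

step_arm(
  steps=[
    [-5.3, 2.75, 0, 0, 0, 0, -1],
    [-5.3, 2.75, 0, 0, 0, 0, -1],
    [-5.3, 2.75, 0, 0, 0, 0, -1],
    [-5.3, 2.75, 0, 0, 0, 0, -1],
    [-5.3, 2.75, 0, 0, 0, 0, -1],
    [-5.3, 2.75, 0, 0, 0, 0, -1],
    [-5.3, 2.75, 0, 0, 0, 0, -1],
    [-5.3, 2.75, 0, 0, 0, 0, -1],
  ],
)

```text
clock: 1.9
tool_pos: [0.5194, 0.15, 0.2556]
eef_rot: [0.686, 0.728, 0.0, -0.0]
contact_force: [0.9, -0.0, 0.4]
opening: 1.001
finger_force: 0.0
```

step_arm(
  steps=[
    [0, 0, 0, 0, 0, 0, -1],
    [0, 0, 0, 0, 0, 0, -1],
  ],
)

```text
clock: 2.15
tool_pos: [0.5183, 0.1521, 0.2555]
eef_rot: [0.686, 0.728, -0.0, -0.001]
contact_force: [-0.4, 0.7, -0.9]
opening: 1.001
finger_force: 0.0
```

```bash
python3 - <<'E'
from h import *
s=snap('wrist','w1.png'); need([0.522,0.146,0.25],3.5); p,q,st=tool(); print(p)
print(proj(s,[[0.522,0.146,0.1],[0.5177,0.2255,0.071]]))
E
```

```text
rotvec tool deg [-0.1 -0.1  0. ] shift cm (turned axes) [-0.73  0.36  0.55] yaw now 3.5 q7 -0.27 t 2.2
[0.51793727 0.1530779  0.25550988]
[[256.96963614 185.79995361]
 [257.29569827 100.38693053]]
```

View pics/w1.png

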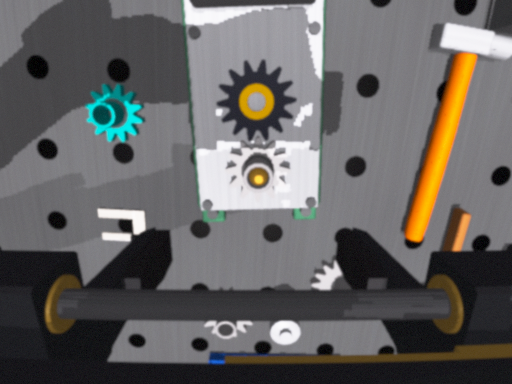

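Wrist view: the brass post tip is at about (259,180) with gear12's hub around it. The black master's yellow disc is at (257,101), and the steel bed is between columns 190 and 325. Next I'll measure these precisely.

```bash
python3 - <<'E'
from h import *
s=load('w1.npy'); im=s['pixels']; hsv=cv2.cvtColor(im,cv2.COLOR_RGB2HSV).astype(int); H,S,V=hsv[...,0],hsv[...,1],hsv[...,2]
m=((H>12)&(H<32)&(S>120)&(V>90)).astype(np.uint8); m[:,:200]=0;m[:,310:]=0;m[210:]=0
n,l,st,c=cv2.connectedComponentsWithStats(m)
for i in range(1,n):
    if st[i,4]>15: print(st[i],c[i])
# post: brass comp
cand=[i for i in range(1,n) if st[i,4]>15]
for i in cand: print([np.round(onz(s,c[i],z)[0],4) for z in (0.071,0.098,0.104)])
dark=((V<60)).astype(np.uint8); dark[:50]=0;dark[145:]=0;dark[:,:205]=0;dark[:,:][:,305:]=0
n,l,st,c=cv2.connectedComponentsWithStats(dark); i=1+np.argmax(st[1:,4])
# fill inside: master centre via tips
cn=cv2.findContours((l==i).astype(np.uint8),0,1)[0][0]; (u,v),rad=cv2.minEnclosingCircle(cn); print('master outline',u,v,rad,onz(s,[u,v],0.070))
P=onz(s,cn.reshape(-1,2),0.070)[:,:2]; C=P.mean(0)
yc=onz(s,[257,101],0.071)[0]
for C0 in (onz(s,[u,v],0.070)[0][:2],):
  d=P-C0; rr=np.hypot(*d.T); a=np.arctan2(d[:,1],d[:,0]); k=rr>0.030
  print('rmax',rr.max(),'n',k.sum())
  w=rr-rr.mean(); z=(w*np.exp(14j*a)).sum(); print('phase deg mod 25.7 (world)',np.degrees(np.angle(z))/14,abs(z)/len(w))
cv2.imwrite('pics/crop2.png',cv2.resize(im[50:220,180:335],(729,800))[0:600,:,::-1]) if 0 else None
big=cv2.resize(im[60:220,180:340],(600,600),interpolation=cv2.INTER_CUBIC); cv2.imwrite('pics/crop2.png',big[:,:,::-1])
E
```

```text
[238  83  37  37 804] [256.09328358 101.06218905]
[249 169  19  17 251] [258.03984064 176.58964143]
[array([0.5166, 0.2248, 0.071 ]), array([0.5164, 0.2251, 0.098 ]), array([0.5163, 0.2251, 0.104 ])]
[array([0.5233, 0.1478, 0.071 ]), array([0.5225, 0.1548, 0.098 ]), array([0.5223, 0.1563, 0.104 ])]
master outline 256.5033264160156 100.31565856933594 38.862632751464844 [[0.51692128 0.22551346 0.07      ]]
rmax 0.0388569852107489 n 209
phase deg mod 25.7 (world) 6.0819139125031 0.0018129000412229778
```

View pics/crop2.png

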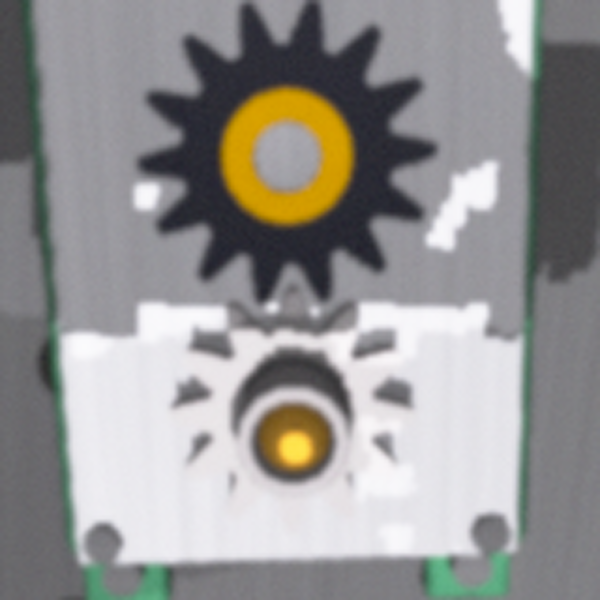

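```bash
python3 - <<'E'
from h import *
s=load('w1.npy')
a=onz(s,[[200,209.3],[318.7,207.2]],0.05); print(a,np.degrees(np.arctan2(*(a[1]-a[0])[[1,0]])))
print('tip',onz(s,[258.7,179.5],0.104),'hub',onz(s,[258.1,176.5],0.1))
t=load('top0.npy'); im=t['pixels']
need([0.5222,0.155,0.09],4)
E
```

```text
[[0.45850437 0.09900038 0.05      ]
 [0.59700492 0.10977411 0.05      ]] 4.447986751519514
tip [[0.5231509  0.15348423 0.104     ]] hub [[0.52251228 0.15536394 0.1       ]]
rotvec tool deg [-0.1 -0.1 -0.5] shift cm (turned axes) [ 0.16  0.44 16.55] yaw now 3.5 q7 -0.27 t 2.2
```

step_arm(
  steps=[
    [0.16, 0.45, 4, 0, 0, -0.8, -1],
    [0, 0, 4.5, 0, 0, 0, -0.3],
    [0, 0, 4, 0, 0, 0, -0.3],
    [0, 0, 2.5, 0, 0, 0, -0.3],
    [0, 0, 1.5, 0, 0, 0, -0.3],
    [0, 0, 0, 0, 0, 0, -0.3],
  ],
  force=30,
)

```text
clock: 2.95
tool_pos: [0.5223, 0.1546, 0.0901]
eef_rot: [0.68, 0.733, -0.0, -0.001]
contact_force: [-0.6, -0.5, 0.6]
opening: 0.648
finger_force: 0.0
```

step_arm(
  steps=[
    [0, 0, 0, 0, 0, 0, 1],
    [0, 0, 0, 0, 0, 0, 1],
    [0, 0, 0, 0, 0, 0, 1],
    [0, 0, 0, 0, 0, 0, 1],
    [0, 0, 0, 0, 0, 0, 1],
  ],
)

```text
clock: 3.58
tool_pos: [0.5231, 0.1535, 0.0915]
eef_rot: [0.681, 0.733, 0.0, -0.0]
contact_force: [-1.7, 0.2, 6.4]
opening: 0.344
finger_force: 30.0
```

step_arm(
  steps=[
    [0, 0, -0.5, 0, 0, 0, 1],
    [0, 0, -1.5, 0, 0, 0, 1],
    [0, 0, -3, 0, 0, 0, 1],
    [0, 0, -4, 0, 0, 0, 1],
    [0, 0, -4, 0, 0, 0, 1],
    [0, 0, 0, 0, 0, 0, 1],
  ],
)

```text
clock: 4.32
tool_pos: [0.5251, 0.1539, 0.2242]
eef_rot: [0.681, 0.732, 0.003, 0.002]
contact_force: [0.6, -0.3, -3.4]
opening: 0.345
finger_force: 30.0
```

```bash
python3 - <<'E'
from h import *
need([0.482,-0.384,0.15],4); s=snap('wrist','w2.png'); im=s['pixels']
p,q,st=tool(); print(p,st['opening'],st['contact_force'])
# master phase / post tip, now uncovered
hsv=cv2.cvtColor(im,cv2.COLOR_RGB2HSV).astype(int); V=hsv[...,2]
print(proj(s,[[0.5167,0.2253,0.07],[0.5225,0.1545,0.104],[*p]]))
E
```

```text
rotvec tool deg [ 0.4 -0.1  0.2] shift cm (turned axes) [-53.36  -8.05   7.42] yaw now 4.2 q7 -0.26 t 4.33
[0.52372939 0.15355699 0.22223383] 0.34616655791965106 [-0.2567458  -0.31820938 -3.11790121]
[[248.51857104 102.65017548]
 [249.34833454 189.5306861 ]
 [250.11539492 262.29521806]]
```

View pics/w2.png

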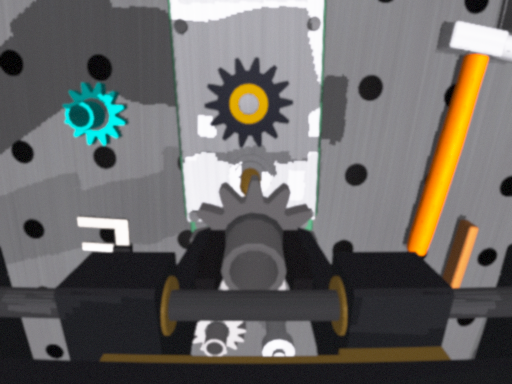

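The gear is held level and the post is bare at (249,185). Next is tray12.

step_arm(
  steps=[
    [-3, -0.5, 0, 0, 0, 0, 1],
    [-5.9, -0.9, 0, 0, 0, 0, 1],
    [-5.9, -0.9, 0, 0, 0, 0, 1],
    [-5.9, -0.9, 0, 0, 0, 0, 1],
    [-5.9, -0.9, 0, 0, 0, 0, 1],
    [-5.9, -0.9, 0, 0, 0, 0, 1],
    [-5.9, -0.9, 0, 0, 0, 0, 1],
    [-5.9, -0.9, 0, 0, 0, 0, 1],
  ],
)

```text
clock: 5.38
tool_pos: [0.4864, -0.2946, 0.2191]
eef_rot: [0.681, 0.733, -0.0, -0.002]
contact_force: [1.0, -0.2, -2.9]
opening: 0.343
finger_force: 30.0
```

step_arm(
  steps=[
    [-5, -0.6, 1, 0, 0, 0, 1],
    [-3, -0.3, 1, 0, 0, 0, 1],
    [-1, 0, 1, 0, 0, 0, 1],
    [0, 0, 0, 0, 0, 0, 1],
  ],
)

```text
clock: 5.88
tool_pos: [0.4846, -0.3823, 0.1887]
eef_rot: [0.681, 0.733, 0.0, -0.002]
contact_force: [-0.5, 1.8, -3.0]
opening: 0.343
finger_force: 30.0
```

```bash
python3 - <<'E'
from h import *
need([0.482,-0.384,0.15],4); s=snap('wrist','w3.png'); p,q,st=tool(); print(p,st['contact_force'])
im=s['pixels']; hsv=cv2.cvtColor(im,cv2.COLOR_RGB2HSV).astype(int); H,S,V=hsv[...,0],hsv[...,1],hsv[...,2]
print(proj(s,[[0.534,-0.381,0.003],[0.635,-.319,.016],[.423,-.33,.016],[0.59,-0.381,0.045]]))
E
```

```text
rotvec tool deg [-0.2 -0.2  0.2] shift cm (turned axes) [-0.15 -0.27  3.87] yaw now 4.2 q7 0.61 t 5.88
[ 0.48540749 -0.38148633  0.1895714 ] [ 0.80302574  0.22619841 -2.29712265]
[[300.30638752 174.74924679]
 [411.1926748  124.32838955]
 [194.47468544 118.96482084]
 [365.8131555  189.8813413 ]]
```

View pics/w3.png

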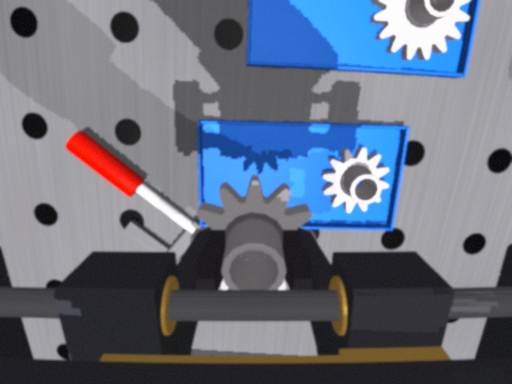

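The tray's edge corners are at (200,121), (408,126) and (394,230), with its 12-tooth stock gear at (358,180). Next I'll get the target from those corners.

```bash
python3 - <<'E'
from h import *
s=load('w3.npy')
W=onz(s,[[200,121],[408,126],[394,230]],0.016)[:,:2]; c=(W[0]+W[2])/2; ux=(W[1]-W[0])/np.linalg.norm(W[1]-W[0])
print(W,c,ux,np.linalg.norm(W[1]-W[0]),np.linalg.norm(W[1]-W[2]),'stock',onz(s,[368,187],0.045))
g=c-0.052*ux; print(g); need([*g,0.037],None)
E
```

```text
[[ 0.42841653 -0.33157005]
 [ 0.63214599 -0.32086339]
 [ 0.6409287  -0.43171343]] [ 0.53467261 -0.38164174] [0.99862193 0.05248092] 0.20401060104574806 0.11119743005802996 stock [[ 0.59156123 -0.37805787  0.045     ]]
[ 0.48274427 -0.38437075]
rotvec tool deg [-0.1 -0.2 -0. ] shift cm (turned axes) [-0.27 -0.29 15.26] yaw now 4.3 q7 0.61 t 5.92
```

step_arm(
  steps=[
    [-0.3, -0.3, 3, 0, 0, 0, 1],
    [0, 0, 4, 0, 0, 0, 1],
    [0, 0, 4, 0, 0, 0, 1],
    [0, 0, 2.2, 0, 0, 0, 1],
    [0, 0, 1, 0, 0, 0, 1],
    [0, 0, 0.4, 0, 0, 0, 1],
    [0, 0, 0.2, 0, 0, 0, 1],
    [0, 0, 0, 0, 0, 0, 1],
  ],
)

```text
clock: 6.92
tool_pos: [0.4831, -0.3872, 0.0435]
eef_rot: [0.681, 0.733, 0.0, 0.001]
contact_force: [-0.4, -0.3, -2.8]
opening: 0.345
finger_force: 30.0
```

step_arm(
  steps=[
    [0, 0, 0.2, 0, 0, 0, 1],
    [0, 0, 0.2, 0, 0, 0, 1],
    [0, 0, 0.1, 0, 0, 0, 1],
  ],
)

```text
clock: 7.3
tool_pos: [0.4826, -0.387, 0.0376]
eef_rot: [0.681, 0.733, 0.0, -0.0]
contact_force: [-0.2, -0.1, -3.3]
opening: 0.344
finger_force: 30.0
```

step_arm(
  steps=[
    [0, 0, 0.1, 0, 0, 0, 1],
    [0, 0, 0.05, 0, 0, 0, 1],
    [0, 0, 0, 0, 0, 0, 1],
  ],
)

```text
clock: 7.68
tool_pos: [0.4826, -0.387, 0.0365]
eef_rot: [0.681, 0.733, 0.0, 0.0]
contact_force: [-1.0, 0.3, 2.7]
opening: 0.346
finger_force: 30.0
```

step_arm(
  steps=[
    [0, 0, 0, 0, 0, 0, 0.15],
    [0, 0, 0, 0, 0, 0, -0.2],
    [0, 0, 0, 0, 0, 0, -0.2],
    [0, 0, -1, 0, 0, 0, -0.2],
    [0, 0, -4, 0, 0, 0, -0.2],
    [0, 0, -6, 0, 0, 0, -0.2],
    [0, 0, -6, 0, 0, 0, -0.2],
    [0, 0, 0, 0, 0, 0, -0.2],
  ],
)

```text
clock: 8.68
tool_pos: [0.4853, -0.3891, 0.2121]
eef_rot: [0.681, 0.732, 0.001, 0.006]
contact_force: [-0.4, 1.0, -0.9]
opening: 0.596
finger_force: 0.0
```

```bash
python3 - <<'E'
from h import *
s=snap('wrist','w4.png'); p,q,st=tool(); print(p,st['contact_force'],st['opening'])
print(proj(s,[[0.4826,-0.387,0.045]]))
# tray12 hubs: bright contour of placed gear
im=s['pixels']; hsv=cv2.cvtColor(im,cv2.COLOR_RGB2HSV).astype(int); m=((hsv[...,1]<60)&(hsv[...,2]>150)).astype(np.uint8)
u,v=proj(s,[[0.4826,-0.387,0.015]])[0].astype(int); n,l,stt,c=cv2.connectedComponentsWithStats(m)
for i in range(1,n):
    if stt[i,4]>200 and abs(c[i]-[u,v]).max()<60: print(stt[i],onz(s,[stt[i,0]+stt[i,2]/2,stt[i,1]+stt[i,3]/2],0.015))
need([0.4945,-0.0824+0.0,0.2],4)
E
```

```text
[ 0.48371637 -0.3878754   0.20910844] [-0.94669048  1.03157471  0.22100096] 0.6005431029949904
[[249.3945765  173.06845807]]
[ 218  134   64   62 1687] [[ 0.48301512 -0.38552745  0.015     ]]
rotvec tool deg [0.3 0.2 0.2] shift cm (turned axes) [30.4   3.21  0.91] yaw now 4.2 q7 0.61 t 8.72
```

gear12 rests in the tray at (0.483,-0.386), all clear of the walls. Next is gear14.

step_arm(
  steps=[
    [5.1, 0.55, 0, 0, 0, 0, -0.2],
    [5.1, 0.55, 0, 0, 0, 0, -0.2],
    [5.1, 0.55, 0, 0, 0, 0, -0.2],
    [5.1, 0.55, 0, 0, 0, 0, -0.2],
    [5.1, 0.55, 0, 0, 0, 0, -0.2],
    [5.1, 0.55, 0, 0, 0, 0, -0.2],
    [0, 0, 0, 0, 0, 10, -0.2],
    [0, 0, 0, 0, 0, 10, -0.2],
  ],
)

```text
clock: 9.72
tool_pos: [0.492, -0.0783, 0.205]
eef_rot: [0.799, 0.602, -0.001, -0.001]
contact_force: [-0.2, -0.5, 0.0]
opening: 0.603
finger_force: 0.0
```

step_arm(
  steps=[
    [0, 0, 0, 0, 0, 10, -0.2],
    [0, 0, 0, 0, 0, 10, -0.2],
    [0, 0, 0, 0, 0, 10, -0.2],
    [0, 0, 0, 0, 0, 10, -0.2],
    [0, 0, 0, 0, 0, 10, -0.2],
    [0, 0, 0, 0, 0, 10, -0.2],
    [0, 0, 0, 0, 0, 10, -0.2],
    [0, 0, 0, 0, 0, 0, -0.2],
  ],
)

```text
clock: 10.72
tool_pos: [0.4921, -0.0792, 0.2051]
eef_rot: [0.999, 0.038, -0.002, 0.0]
contact_force: [-1.1, 0.3, -0.0]
opening: 0.602
finger_force: 0.0
```

```bash
cat >> h.py <<'E'
def gearphase(s,mask,C,z,n,rmin=0.0,rmax=.045):
    "phase (deg mod 360/n, world) of the tooth pattern from mask fraction by angle about C at height z"
    v,u=np.nonzero(mask); P=onz(s,np.c_[u,v],z)[:,:2]-C; rr=np.hypot(*P.T); k=(rr>rmin)&(rr<rmax)
    a=np.arctan2(P[k,1],P[k,0]); zz=np.exp(1j*n*a).mean(); return np.degrees(np.angle(zz))/n,abs(zz),k.sum()
E
python3 - <<'E'
from h import *
s=snap('wrist','w5.png'); p,q,st=tool(); print(p,st['q'][6]); im=s['pixels']
need([0.4945,-0.0824,0.2])
hsv=cv2.cvtColor(im,cv2.COLOR_RGB2HSV).astype(int); m=((hsv[...,1]<60)&(hsv[...,2]>130)).astype(np.uint8)
e=proj(s,[[0.4945,-0.0824,0.012]])[0]; print(e); n,l,stt,c=cv2.connectedComponentsWithStats(m)
for i in range(1,n):
    if stt[i,4]>300 and abs(c[i]-e).max()<120:
        cn=cv2.findContours((l==i).astype(np.uint8),0,1)[0][0];(u,v),rad=cv2.minEnclosingCircle(cn)
        C=onz(s,[u,v],0.012)[0]; print(i,stt[i],[u,v,rad],C)
        for nn in(12,14,16): print(nn,gearphase(s,l==i,C[:2],0.012,nn,.028))
u,v=e.astype(int); x0,y0=max(u-100,0),max(v-75,0); cv2.imwrite('pics/crop3.png',cv2.resize(im[y0:y0+150,x0:x0+200],(800,600),interpolation=cv2.INTER_CUBIC)[:,:,::-1]); print(x0,y0)
E
```

```text
[ 0.49228713 -0.07921897  0.20531723] -0.9158240491738757
rotvec tool deg [ 0.   0.1 -0. ] shift cm (turned axes) [0.2  0.33 0.53] yaw now -85.6 q7 -0.92 t 10.78
[257.54798026 167.40555283]
368 [ 218   64   49   51 1925] [241.5, 89.5, 25.93270492553711] [ 0.57347172 -0.060038    0.012     ]
12 (np.float64(nan), np.float64(nan), np.int64(0))
14 (np.float64(nan), np.float64(nan), np.int64(0))
16 (np.float64(nan), np.float64(nan), np.int64(0))
511 [240 188  35  17 363] [256.9468078613281, 197.13829040527344, 17.186826705932617] [ 0.46067298 -0.08437125  0.012     ]
12 (np.float64(nan), np.float64(nan), np.int64(0))
14 (np.float64(nan), np.float64(nan), np.int64(0))
16 (np.float64(nan), np.float64(nan), np.int64(0))
622 [203 257  43  16 566] [224.0, 264.5, 21.476831436157227] [ 0.37275096 -0.05156679  0.012     ]
12 (np.float64(nan), np.float64(nan), np.int64(0))
14 (np.float64(nan), np.float64(nan), np.int64(0))
16 (np.float64(nan), np.float64(nan), np.int64(0))
157 92h.py:32: RuntimeWarning: Mean of empty slice.
  a=np.arctan2(P[k,1],P[k,0]); zz=np.exp(1j*n*a).mean(); return np.degrees(np.angle(zz))/n,abs(zz),k.sum()
  ret = ret.dtype.type(ret / rcount)
```

View pics/crop3.png

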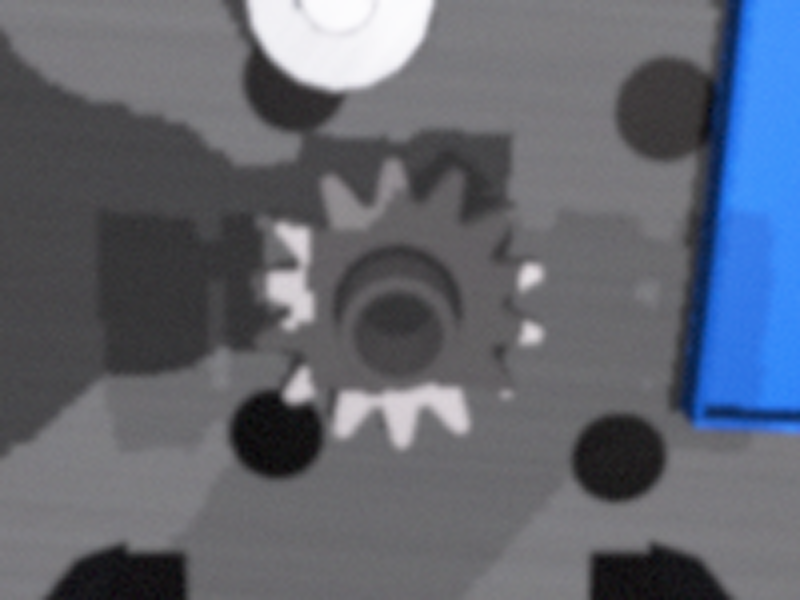

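Crop: gear14 lies in the gripper's shadow, hub top near px (257,174). Opposite tooth tips are at px (255.2,132) and (257.5,203.8); it has 14 teeth. The blank-headed bolt is at px (241,89).

```bash
python3 - <<'E'
from h import *
s=load('w5.npy'); f=lambda l:np.array(l,float)/4+[157,92]
T=f([[325,178],[393,160],[462,172],[262,225],[340,437],[402,447],[466,430],[543,267],[541,336],[262,285]])
W=onz(s,T,0.012)[:,:2]
A=np.c_[2*W,np.ones(len(W))]; x=np.linalg.lstsq(A,(W**2).sum(1),rcond=None)[0]; C=x[:2]; print('centre',C,'R',np.sqrt(x[2]+C@C))
print('hub top',onz(s,f([[400,328]]),0.042), 'opp',(W[1]+W[5])/2)
d=W-C; a=np.arctan2(d[:,1],d[:,0]); print('phase',np.degrees(np.angle(np.exp(14j*a).mean()))/14,abs(np.exp(14j*a).mean()), np.hypot(*d.T))
print('phase yaw now rel tool y:',)
# master phase from w2 and w1
for fn in('w1','w2'):
    t=load(fn+'.npy'); hsv=cv2.cvtColor(t['pixels'],cv2.COLOR_RGB2HSV).astype(int)
    m=(hsv[...,2]<75); n,l,stt,c=cv2.connectedComponentsWithStats(m.astype(np.uint8))
    e=proj(t,[[0.5167,0.2253,0.07]])[0]; 
    for i in range(1,n):
        b=stt[i]
        if b[4]>500 and abs(b[0]+b[2]/2-e[0])<15 and abs(b[1]+b[3]/2-e[1])<15:
            cn=cv2.findContours((l==i).astype(np.uint8),0,1)[0][0];(u,v),rad=cv2.minEnclosingCircle(cn); Cm=onz(t,[u,v],.07)[0]
            print(fn,b,Cm,[gearphase(t,l==i,np.array(Cc),.07,14,.028) for Cc in((.5167,.2253),Cm[:2])])
need([*C,0.033])
E
```

```text
centre [ 0.49285282 -0.08145754] R 0.03998966165237939
hub top [[ 0.49470681 -0.08146779  0.042     ]] opp [ 0.49251902 -0.08132598]
phase 6.961622386477058 0.9326958595994095 [0.03979939 0.03950483 0.03997993 0.04258021 0.04052197 0.04014038
 0.03990486 0.0403272  0.03975019 0.03719677]
phase yaw now rel tool y:
w1 [ 218   61   77   79 2238] [0.51631068 0.22579715 0.07      ] [(np.float64(6.184179605261191), np.float64(0.6940980706164845), np.int64(800)), (np.float64(6.183636652587609), np.float64(0.6365845124517416), np.int64(808))]
w2 [ 206   59   86   87 2681] [0.51668888 0.22567315 0.07      ] [(np.float64(6.205459993182357), np.float64(0.7077473434471376), np.int64(944)), (np.float64(6.207594871578096), np.float64(0.6676501737580093), np.int64(957))]
rotvec tool deg [ 0.   0.1 -0. ] shift cm (turned axes) [ 0.04  0.23 17.23] yaw now -85.6 q7 -0.92 t 10.78
```

step_arm(
  steps=[
    [0.05, 0.25, 4, 0, 0, 0, -0.2],
    [0, 0, 5, 0, 0, 0, -0.2],
    [0, 0, 4, 0, 0, 0, -0.2],
    [0, 0, 2.5, 0, 0, 0, -0.2],
    [0, 0, 1.6, 0, 0, 0, -0.2],
    [0, 0, 0, 0, 0, 0, -0.2],
    [0, 0, 0, 0, 0, 0, -0.2],
  ],
)

```text
clock: 11.65
tool_pos: [0.4942, -0.082, 0.0359]
eef_rot: [0.999, 0.037, 0.001, 0.0]
contact_force: [-0.2, 0.4, 0.4]
opening: 0.601
finger_force: 0.0
```

step_arm(
  steps=[
    [0, 0, 0, 0, 0, 0, 1],
    [0, 0, 0, 0, 0, 0, 1],
    [0, 0, 0, 0, 0, 0, 1],
    [0, 0, 0, 0, 0, 0, 1],
    [0, 0, -0.4, 0, 0, 0, 1],
    [0, 0, -1.5, 0, 0, 0, 1],
    [0, 0, -4, 0, 0, 0, 1],
    [0, 0, 0, 0, 0, 0, 1],
  ],
)

```text
clock: 12.65
tool_pos: [0.4952, -0.0822, 0.0966]
eef_rot: [0.999, 0.037, 0.002, 0.001]
contact_force: [0.5, -0.2, -4.3]
opening: 0.342
finger_force: 30.0
```

step_arm(
  steps=[
    [0, 0, -6, 0, 0, 0, 1],
    [0, 0, -5, 0, 0, 0, 1],
    [0, 0, -2, 0, 0, -8.9, 1],
    [0, 0, 0, 0, 0, 0, 1],
    [0, 0, 0, 0, 0, 0, 1],
  ],
)

```text
clock: 13.28
tool_pos: [0.4927, -0.0813, 0.2228]
eef_rot: [0.994, 0.113, -0.001, -0.001]
contact_force: [-0.4, 0.0, -4.6]
opening: 0.343
finger_force: 30.0
```

```bash
python3 - <<'E'
from h import *
need([0.5225,0.1545,0.225],-76.7)
E
```

```text
rotvec tool deg [-0.1  0.1 -0.3] shift cm (turned axes) [  8.32 -22.27  -0.22] yaw now -77.0 q7 -0.8 t 13.28
```

step_arm(
  steps=[
    [1.5, -4, 0, 0, 0, 0, 1],
    [1.9, -5, 0, 0, 0, 0, 1],
    [1.9, -5, 0, 0, 0, 0, 1],
    [1.7, -4.7, 0, 0, 0, 0, 1],
    [1.3, -3.6, 0, 0, 0, 0, 1],
    [0, 0, 0, 0, 0, 0, 1],
    [0, 0, 0, 0, 0, 0, 1],
    [0, 0, 0, 0, 0, 0, 1],
  ],
)

```text
clock: 14.28
tool_pos: [0.5237, 0.1523, 0.2237]
eef_rot: [0.994, 0.112, -0.001, 0.001]
contact_force: [0.2, 0.2, -4.1]
opening: 0.344
finger_force: 30.0
```

```bash
python3 - <<'E'
from h import *
s=snap('wrist','w6.png'); snap('side','s6.png')
ps=[tool()[0]]; 
need([0.5225,0.1545,0.225],-76.7); p=ps[0]
print(p,proj(s,[[0.5225,0.1545,0.104],[0.5225,0.1545,0.058],[0.5166,.2256,.071],[*p[:2],p[2]+.007],[*p[:2],p[2]-.023]]))
cv2.imwrite('pics/crop6.png',cv2.resize(s['pixels'][60:330,76:436],(800,600),interpolation=cv2.INTER_CUBIC)[:,:,::-1])
E
```

```text
rotvec tool deg [ 0.   0.  -0.4] shift cm (turned axes) [-0.11 -0.2  -0.09] yaw now -77.1 q7 -1.22 t 14.38
[0.52399873 0.15276564 0.22405517] [[251.70861557 190.44369489]
 [251.96135508 176.76369084]
 [177.4818253  170.01701175]
 [254.63397306 271.09363328]
 [254.43250586 241.10592706]]
```

View pics/crop6.png

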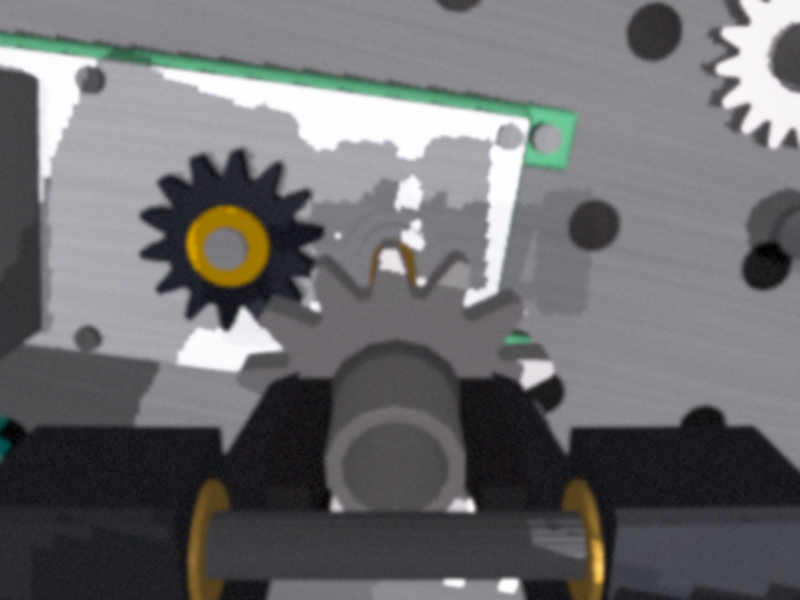

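The held gear is centred in the jaws: hub top at px (254.6,270.2) against the predicted (254.6,271.1). A tooth points almost along the tool's +x. The post is visible just beyond it at px (252,175).

```bash
python3 - <<'E'
from h import *
s=load('w6.npy'); f=lambda l:np.array(l,float)/2.222+[76,60]
p=np.array([.524,.1527,.224])
W=onz(s,f([[320,258],[392,243],[462,252],[518,297],[547,352],[268,303],[242,362]]),p[2]-.023)[:,:2]
for C in (p[:2],):
    d=W-C; a=np.arctan2(d[:,1],d[:,0]); e=np.exp(14j*a); print(np.round(np.hypot(*d.T),4),np.degrees(np.angle(e))/14,np.degrees(np.angle(e.mean()))/14)
x=np.linalg.lstsq(np.c_[2*W,np.ones(len(W))],(W**2).sum(1),rcond=None)[0];print('fit C',x[:2],np.sqrt(x[2]+x[:2]@x[:2]))
# master
hsv=cv2.cvtColor(s['pixels'],cv2.COLOR_RGB2HSV).astype(int); y=((hsv[...,0]>12)&(hsv[...,0]<32)&(hsv[...,1]>150)&(hsv[...,2]>90)).astype(np.uint8); y[:,:150]=0;y[:,205:]=0;y[220:]=0
mm=cv2.findContours(y,0,1)[0]; c=max(mm,key=cv2.contourArea); (u,v),rr=cv2.minEnclosingCircle(c); print('master c',onz(s,[u,v],.071))
print('hub',onz(s,f([[397,467]]),p[2]+.007),'master tips phase')
Cm=onz(s,[u,v],.071)[0][:2]; m=(hsv[...,2]<75); n,l,st,c=cv2.connectedComponentsWithStats(m.astype(np.uint8)); i=l[int(v),int(u)-28*0+0]
lab=np.bincount(l[int(v)-25:int(v)+25,int(u)-25:int(u)+25].ravel())[1:].argmax()+1; print(st[lab],gearphase(s,l==lab,Cm,.07,14,.028,.042))
E
```

```text
[0.0408 0.0403 0.041  0.0394 0.0386 0.0398 0.039 ] [-12.82936029 -11.26583106  -8.55957735  -7.62056127  -5.48180812
  11.02294853   9.70672279] -10.955406887928985
fit C [0.52665813 0.15359014] 0.03798649530737855
master c [[0.5162089  0.22520936 0.071     ]]
hub [[0.52443715 0.15285017 0.231     ]] master tips phase
[ 140  128   82   80 2756] (np.float64(5.6207218655674), np.float64(0.30582182901552496), np.int64(1264))
```

step_arm(
  steps=[
    [-0.15, -0.2, 3, 0, 0, -1.1, 1],
    [0, 0, 3, 0, 0, 0, 1],
    [0, 0, 2, 0, 0, 0, 1],
    [0, 0, 1, 0, 0, 0, 1],
    [0, 0, 1, 0, 0, 0, 1],
    [0, 0, 0.8, 0, 0, 0, 1],
    [0, 0, 0.5, 0, 0, 0, 1],
    [0, 0, 0, 0, 0, 0, 1],
  ],
)

```text
clock: 15.38
tool_pos: [0.5234, 0.1546, 0.1112]
eef_rot: [0.992, 0.123, 0.001, 0.001]
contact_force: [4.7, -5.2, -7.8]
opening: 0.345
finger_force: 30.0
```

```bash
python3 - <<'E'
from h import *
p,q,st=tool(); print(p,st['contact_force'],st['moment']); need([0.5225,0.1545,0.093],-75.6)
E
```

```text
[0.52342877 0.15462593 0.11118724] [ 4.74564065 -5.21791193 -7.82276944] [-0.95626291 -0.7346325   0.05715958]
rotvec tool deg [ 0.1 -0.1 -0.3] shift cm (turned axes) [-0.09 -0.01  1.82] yaw now -75.9 q7 -1.1 t 15.38
```

step_arm(
  steps=[
    [0.05, 0.08, 0, 0, 0, 0, 1],
    [0, 0, 0, 0, 0, 0, 1],
  ],
)

```text
clock: 15.62
tool_pos: [0.5235, 0.1546, 0.1112]
eef_rot: [0.992, 0.123, 0.001, 0.0]
contact_force: [2.1, -3.6, -7.7]
opening: 0.343
finger_force: 30.0
```

step_arm(
  steps=[
    [0.03, 0.09, 0, 0, 0, 0, 1],
    [0, 0, 0.3, 0, 0, 0, 1],
    [0, 0, 0.3, 0, 0, 0, 1],
    [0, 0, 0, 0, 0, 0, 1],
  ],
)

```text
clock: 16.12
tool_pos: [0.5234, 0.1544, 0.105]
eef_rot: [0.992, 0.124, 0.0, -0.0]
contact_force: [2.8, -2.8, -5.6]
opening: 0.344
finger_force: 30.0
```

step_arm(
  steps=[
    [0.05, 0.05, 0.2, 0, 0, 0, 1],
    [0, 0, 0.2, 0, 0, 0, 1],
    [0, 0, 0, 0, 0, 0, 1],
  ],
)

```text
clock: 16.5
tool_pos: [0.5235, 0.1543, 0.1009]
eef_rot: [0.992, 0.124, -0.001, -0.0]
contact_force: [1.0, -0.0, -5.5]
opening: 0.348
finger_force: 30.0
```

Now 4 mm past the master's upper face with no upward force, so the teeth have entered. I'll go down to the seat.

step_arm(
  steps=[
    [0, 0, 0.3, 0, 0, 0, 1],
    [0, 0, 0.3, 0, 0, 0, 1],
    [0, 0, 0.1, 0, 0, 0, 1],
    [0, 0, 0, 0, 0, 0, 1],
  ],
)

```text
clock: 17.0
tool_pos: [0.5236, 0.1542, 0.094]
eef_rot: [0.992, 0.124, -0.0, -0.0]
contact_force: [-0.4, -1.0, -4.0]
opening: 0.347
finger_force: 30.0
```

step_arm(
  steps=[
    [0, 0, 0.1, 0, 0, 0, 1],
    [0, 0, 0.1, 0, 0, 0, 1],
    [0, 0, 0, 0, 0, 0, 1],
  ],
)

```text
clock: 17.38
tool_pos: [0.5237, 0.1543, 0.0937]
eef_rot: [0.992, 0.124, 0.0, -0.001]
contact_force: [-3.5, 0.2, 11.3]
opening: 0.343
finger_force: 30.0
```

Seated: upward force of 11 N at TCP z 0.0937. I'll ease off the pressure, then turn the hub 45° anticlockwise with checks.

step_arm(
  steps=[
    [0, 0, -0.12, 0, 0, 0, 1],
    [0, 0, 0, 0, 0, -4, 1],
    [0, 0, 0, 0, 0, -5, 1],
    [0, 0, 0, 0, 0, -5, 1],
    [0, 0, 0, 0, 0, 0, 1],
  ],
)

```text
clock: 18.0
tool_pos: [0.525, 0.1539, 0.0938]
eef_rot: [0.97, 0.243, 0.001, 0.0]
contact_force: [0.9, -0.1, -0.1]
opening: 0.345
finger_force: 30.0
```

```bash
python3 - <<'E'
from h import *
p,q,st=tool(); print(p,st['contact_force'],st['moment']); need(p)
s=snap('wrist','w7.png'); Cm=np.array([.5164,.2254])
hsv=cv2.cvtColor(s['pixels'],cv2.COLOR_RGB2HSV).astype(int); u,v=proj(s,[[*Cm,.07]])[0]; print(u,v)
y=((hsv[...,0]>12)&(hsv[...,0]<32)&(hsv[...,1]>150)&(hsv[...,2]>90)).astype(np.uint8)
y[:, :max(int(u)-40,0)]=0; y[:,int(u)+40:]=0
c=max(cv2.findContours(y,0,1)[0],key=cv2.contourArea); print(cv2.minEnclosingCircle(c))
m=(hsv[...,2]<75)
print(gearphase(s,m,Cm,.07,14,.031,.041))
cv2.imwrite('pics/crop7.png',cv2.resize(s['pixels'][0:330,36:476],(800,600),interpolation=cv2.INTER_CUBIC)[:,:,::-1])
E
```

```text
[0.52496183 0.15389681 0.09378851] [ 0.88131418 -0.06069709 -0.06776344] [-0.15978277 -0.09080906  0.04846332]
rotvec tool deg [ 0.  -0.1  0. ] shift cm (turned axes) [0. 0. 0.] yaw now -61.9 q7 -0.93 t 18.0
128.43418346664572 196.19117569032002
((127.85655975341797, 196.73770141601562), 33.872314453125)
(np.float64(-5.706058280488934), np.float64(0.230909897643381), np.int64(4214))
```

View pics/crop7.png

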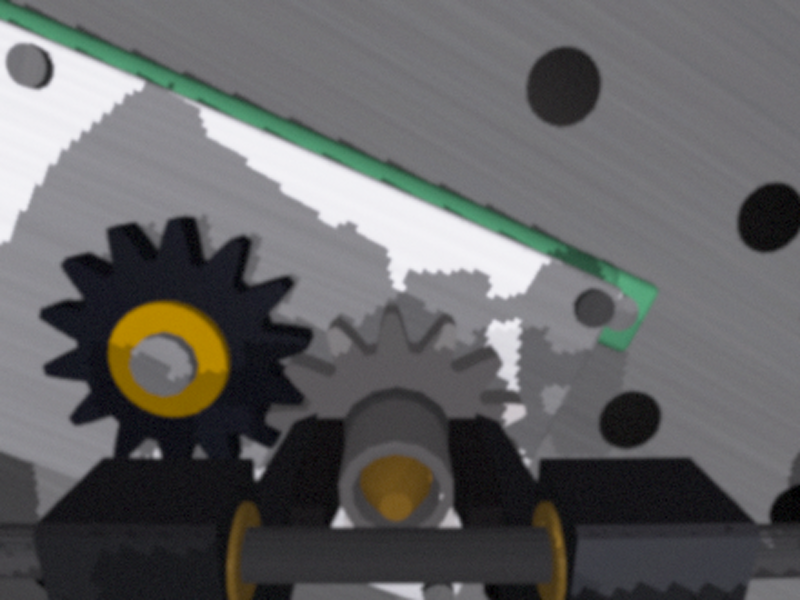

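The gear is fully down with the post inside its bore and its teeth in the master's gaps. The master has turned about -12° with the first 14°. I'll continue.

step_arm(
  steps=[
    [0, 0, 0, 0, 0, -5, 1],
    [0, 0, 0, 0, 0, -5, 1],
    [0, 0, 0, 0, 0, -5, 1],
    [0, 0, 0, 0, 0, -5, 1],
    [0, 0, 0, 0, 0, -5, 1],
    [0, 0, 0, 0, 0, -5, 1],
    [0, 0, 0, 0, 0, -3, 1],
    [0, 0, 0, 0, 0, 0, 1],
  ],
)

```text
clock: 19.05
tool_pos: [0.5246, 0.1539, 0.0938]
eef_rot: [0.861, 0.508, 0.001, 0.0]
contact_force: [1.0, -1.4, 3.6]
opening: 0.342
finger_force: 30.0
```

```bash
python3 - <<'E'
from h import *
p,q,st=tool(); print(p,st['contact_force'],st['moment']); need(p)
s=snap('wrist','w8.png'); Cm=np.array([.5164,.2254]); print(proj(s,[[*Cm,.07]]))
m=cv2.cvtColor(s['pixels'],cv2.COLOR_RGB2HSV)[...,2]<75
for lo in(.031,.034): print(gearphase(s,m,Cm,.07,14,lo,.040))
E
```

```text
[0.52459331 0.15385563 0.09376411] [ 1.03095022 -1.40132055  3.58693375] [-0.21180151 -0.15068598  0.0354252 ]
rotvec tool deg [ 0.1 -0.   0. ] shift cm (turned axes) [0. 0. 0.] yaw now -28.9 q7 -0.59 t 19.05
[[170.06635442 134.4921842 ]]
(np.float64(-10.183076955717718), np.float64(0.5737220425861685), np.int64(3001))
(np.float64(-10.154286165560409), np.float64(0.6857499011983651), np.int64(1615))
```

gear14 turned 47° and the master followed by about -42° (backlash included). Release and retreat, then on to the starter.

step_arm(
  steps=[
    [0, 0, 0, 0, 0, 0, 0.2],
    [0, 0, 0, 0, 0, 0, -0.2],
    [0, 0, 0, 0, 0, 0, -0.2],
    [0, 0, -1, 0, 0, 0, -0.2],
    [0, 0, -3, 0, 0, 0, -0.2],
    [0, 0, -5, 0, 0, 0, -0.2],
    [0, 0, -6, 0, 0, -8, -0.2],
    [0, 0, -1, 0, 0, -8, -0.2],
  ],
)

```text
clock: 20.1
tool_pos: [0.526, 0.1542, 0.2581]
eef_rot: [0.78, 0.625, 0.004, 0.002]
contact_force: [-0.5, 0.2, -0.4]
opening: 0.603
finger_force: 0.0
```

step_arm(
  steps=[
    [0, 0, 0, 0, 0, -9, -0.2],
    [0, 0, 0, 0, 0, -8.3, -0.2],
    [5, -0.1, 0, 0, 0, 0, 0.1],
    [5, -0.1, 0, 0, 0, 0, 0.1],
    [5, 0, 0, 0, 0, 0, 0.1],
    [3.5, 0, 0, 0, 0, 0, 0.1],
    [0, 0, 0, 0, 0, 0, 0.1],
    [0, 0, 0, 0, 0, 0, 0.1],
  ],
)

```text
clock: 21.1
tool_pos: [0.5076, 0.3369, 0.2537]
eef_rot: [0.679, 0.734, -0.0, 0.001]
contact_force: [0.6, -0.8, 0.1]
opening: 0.451
finger_force: 0.0
```

```bash
python3 - <<'E'
from h import *
s=snap('wrist','w9.png'); t=snap('side','s9.png'); t2=snap('top','t9.png'); p,q,st=tool(); print(p,st['opening']); need([.507,.356,.25],4.4)
e=proj(s,[[.507,.356,.15]])[0]; print(e)
for nm,s in(('wrist',s),('top',t2),('side',t)):
    hsv=cv2.cvtColor(s['pixels'],cv2.COLOR_RGB2HSV).astype(int); H,S,V=hsv[...,0],hsv[...,1],hsv[...,2]
    for lab,m in(('red',((H<6)|(H>174))&(S>150)&(V>90)),('green',(H>50)&(H<70)&(S>150)&(V>130))):
        n,l,st,c=cv2.connectedComponentsWithStats(m.astype(np.uint8))
        for i in range(1,n):
            if st[i,4]>8:
                W=onz(s,c[i],.1)[0]
                if abs(W[0]-.5)<.1 and abs(W[1]-.36)<.1: print(nm,lab,st[i],np.round(c[i],1),'z.1',np.round(W,4),'z.145',np.round(onz(s,c[i],.145)[0],4))
E
```

```text
[0.50800974 0.33636253 0.25369895] 0.452838492085327
rotvec tool deg [ 0.   0.1 -0. ] shift cm (turned axes) [1.97 0.05 0.37] yaw now 4.4 q7 -0.5 t 21.25
[254.35643134 172.90174066]
wrist red [296 148  13  30 351] [301.6 162.1] z.1 [0.5517 0.3576 0.1   ] z.145 [0.5438 0.3664 0.145 ]
wrist red [240 153  17  38 575] [248.1 172.3] z.1 [0.5021 0.3438 0.1   ] z.145 [0.5021 0.3549 0.145 ]
wrist green [196 149  12   7  44] [200.7 151.3] z.1 [0.4565 0.3606 0.1   ] z.145 [0.4638 0.369  0.145 ]
wrist green [197 159  12   6  27] [203.4 161.3] z.1 [0.4593 0.3513 0.1   ] z.145 [0.4661 0.3612 0.145 ]
top red [123 195   8   3  20] [126.6 195.9] z.1 [0.5528 0.3569 0.1   ] z.145 [0.5464 0.3445 0.145 ]
top red [124 208   5   5  21] [126.2 210. ] z.1 [0.5091 0.3559 0.1   ] z.145 [0.5041 0.3436 0.145 ]
top green [127 225   5   3  11] [128.8 226.1] z.1 [0.4601 0.3456 0.1   ] z.145 [0.4566 0.3336 0.145 ]
side red [171 130   8  12  57] [174.8 135.4] z.1 [0.5284 0.4078 0.1   ] z.145 [0.4909 0.3277 0.145 ]
side red [185 138   6   3  11] [187.5 139.1] z.1 [0.5513 0.3559 0.1   ] z.145 [0.5125 0.2788 0.145 ]
```

step_arm(
  steps=[
    [1.8, -0.1, 3, 0, 0, 0, 0.1],
    [0, 0, 3.5, 0, 0, 0, 0.1],
    [0, 0, 2.5, 0, 0, 0, 0.1],
    [0, 0, 1.5, 0, 0, 0, 0.1],
    [0, 0, 0.7, 0, 0, 0, 0.1],
    [0, 0, 0, 0, 0, 0, 0.1],
  ],
)

```text
clock: 22.0
tool_pos: [0.5054, 0.3559, 0.1417]
eef_rot: [0.679, 0.734, 0.0, 0.0]
contact_force: [1.0, -0.2, 0.5]
opening: 0.447
finger_force: 0.0
```

```bash
python3 - <<'E'
from h import *
p,q,st=tool(); print(p,st['opening'],st['contact_force']); need([.5055,.354,.142],4.4)
s=snap('wrist','w10.png')
hsv=cv2.cvtColor(s['pixels'],cv2.COLOR_RGB2HSV).astype(int); H,S,V=hsv[...,0],hsv[...,1],hsv[...,2]
m=((H<6)|(H>174))&(S>130)&(V>50); n,l,stt,c=cv2.connectedComponentsWithStats(m.astype(np.uint8))
for i in range(1,n):
    if stt[i,4]>20: print(stt[i],c[i])
print(proj(s,[[.5055,.354,.15],[.5055,.354,.11],[*p]]))
E
```

```text
[0.50535473 0.35592801 0.14168456] 0.44711665517150395 [ 1.00747874 -0.18438442  0.53907504]
rotvec tool deg [ 0.  -0.   0.1] shift cm (turned axes) [-0.19 -0.   -0.03] yaw now 4.5 q7 -0.51 t 22.0
[319 209  22  46 724] [330.21546961 227.44475138]
[ 230  220   31   71 1775] [246.53408451 256.38422535]
[[252.90664068 277.30211717]
 [253.0650797  238.26108542]
 [252.95108258 263.98106125]]
```

step_arm(
  steps=[
    [0, -0.8, 0, 0, 0, 0, 0.1],
    [0, -0.7, 0, 0, 0, 0, 0.1],
    [0, -0.5, 0, 0, 0, 0, 0.1],
    [0, -0.3, 0, 0, 0, 0, 0.1],
    [0, 0, 0, 0, 0, 0, 0.1],
  ],
)

```text
clock: 22.68
tool_pos: [0.4835, 0.3547, 0.142]
eef_rot: [0.679, 0.734, 0.002, 0.001]
contact_force: [4.3, -0.0, 0.7]
opening: 0.448
finger_force: 2.2
```

step_arm(
  steps=[
    [0, -0.2, 0, 0, 0, 0, 0.1],
    [0, -0.2, 0, 0, 0, 0, 0.1],
    [0, 0, 0, 0, 0, 0, 0.1],
  ],
)

```text
clock: 23.05
tool_pos: [0.4791, 0.3542, 0.1417]
eef_rot: [0.679, 0.734, 0.001, 0.0]
contact_force: [5.2, 1.6, -0.3]
opening: 0.452
finger_force: 2.1
```

step_arm(
  steps=[
    [0, -0.1, 0, 0, 0, 0, 0.1],
    [0, -0.1, 0, 0, 0, 0, 0.1],
    [0, 0, 0, 0, 0, 0, 0.1],
  ],
)

```text
clock: 23.42
tool_pos: [0.4768, 0.354, 0.1416]
eef_rot: [0.679, 0.734, 0.001, 0.0]
contact_force: [6.0, 1.1, -0.4]
opening: 0.449
finger_force: 2.0
```

step_arm(
  steps=[
    [0, -0.1, 0, 0, 0, 0, 0.1],
    [0, -0.1, 0, 0, 0, 0, 0.1],
    [0, 0, 0, 0, 0, 0, 0.1],
  ],
)

```text
clock: 23.8
tool_pos: [0.4764, 0.3539, 0.1419]
eef_rot: [0.679, 0.734, 0.002, 0.001]
contact_force: [6.7, 1.0, -0.6]
opening: 0.454
finger_force: 3.0
```

step_arm(
  steps=[
    [0, -0.1, 0, 0, 0, 0, 0.1],
    [0, -0.1, 0, 0, 0, 0, 0.1],
    [0, 0, 0, 0, 0, 0, 0.1],
  ],
)

```text
clock: 24.18
tool_pos: [0.476, 0.3539, 0.1423]
eef_rot: [0.679, 0.734, 0.003, 0.002]
contact_force: [9.7, 0.7, -1.3]
opening: 0.453
finger_force: 4.0
```

step_arm(
  steps=[
    [0, -0.2, 0, 0, 0, 0, 0.1],
    [0, -0.1, 0, 0, 0, 0, 0.1],
    [0, 0, 0, 0, 0, 0, 0.1],
  ],
)

```text
clock: 24.55
tool_pos: [0.4754, 0.3539, 0.1429]
eef_rot: [0.68, 0.733, 0.006, 0.003]
contact_force: [14.4, 0.5, -2.2]
opening: 0.451
finger_force: 5.5
```

```bash
cat > lev.py <<'E'
from h import *
p,q,st=tool(); print(p,st['contact_force'],st['opening'],st['clock'])
s=snap('wrist')
hsv=cv2.cvtColor(s['pixels'],cv2.COLOR_RGB2HSV).astype(int); H,S,V=hsv[...,0],hsv[...,1],hsv[...,2]
m=((H<6)|(H>174))&(S>130)&(V>50); n,l,stt,c=cv2.connectedComponentsWithStats(m.astype(np.uint8))
for i in range(1,n):
    if stt[i,4]>20: print(stt[i],np.round(c[i],1))
ax=np.array([np.cos(.077),np.sin(.077),0]); P0=np.array([.5055,.3555,.1])
for th in(0,.5,1.): a=th-.5; print(th,np.round(proj(s,[P0+.05*(np.sin(a)*ax+[0,0,np.cos(a)]),P0+.015*(np.sin(a)*ax+[0,0,np.cos(a)])]).ravel()))
t=snap('side'); hsv=cv2.cvtColor(t['pixels'],cv2.COLOR_RGB2HSV).astype(int); H,S,V=hsv[...,0],hsv[...,1],hsv[...,2]
m=(((H<6)|(H>174))&(S>150)&(V>90)); m[:,:150]=0;m[:,210:]=0;m[:110]=0;m[165:]=0
n,l,stt,c=cv2.connectedComponentsWithStats(m.astype(np.uint8)); print('side',[(stt[i].tolist(),np.round(c[i],1).tolist()) for i in range(1,n) if stt[i,4]>8])
for th in(0,.5,1.): a=th-.5; print(th,np.round(proj(t,[P0+.05*(np.sin(a)*ax+[0,0,np.cos(a)]),P0+.03*(np.sin(a)*ax+[0,0,np.cos(a)])]).ravel()))
E
python3 lev.py
```

```text
[0.47538268 0.35386362 0.14286397] [14.37123821  0.54909923 -2.23964113] 0.4513357122588106 24.55
[364 208  24  46 870] [375.5 230.2]
[ 255  220   50   71 2149] [275.6 255.1]
0 [266. 266. 293. 238.]
0.5 [319. 273. 306. 239.]
1.0 [366. 265. 318. 237.]
side [([167, 133, 10, 10, 42], [171.6, 137.0]), ([185, 138, 5, 3, 9], [187.3, 139.0])]
0 [169. 134. 172. 137.]
0.5 [175. 130. 175. 135.]
1.0 [181. 130. 179. 135.]
```

The lever is at its stop: the force rises to 14 N, and its tip is at px col 266, exactly as predicted for 0. Now throw it on.

step_arm(
  steps=[
    [0, 1, 0, 0, 0, 0, 0.1],
    [0, 1.5, 0, 0, 0, 0, 0.1],
    [0, 1, 0, 0, 0, 0, 0.1],
    [0, 0.8, 0, 0, 0, 0, 0.1],
    [0, 0.8, 0, 0, 0, 0, 0.1],
    [0, 0.6, 0, 0, 0, 0, 0.1],
    [0, 0, 0, 0, 0, 0, 0.1],
  ],
)

```text
clock: 25.52
tool_pos: [0.5259, 0.3579, 0.1413]
eef_rot: [0.679, 0.734, -0.0, -0.0]
contact_force: [-4.3, -0.4, 1.3]
opening: 0.449
finger_force: 2.0
```

step_arm(
  steps=[
    [0, 0.3, 0, 0, 0, 0, 0.1],
    [0, 0.3, 0, 0, 0, 0, 0.1],
    [0, 0.2, 0, 0, 0, 0, 0.1],
    [0, 0, 0, 0, 0, 0, 0.1],
  ],
)

```text
clock: 26.02
tool_pos: [0.532, 0.3584, 0.1405]
eef_rot: [0.679, 0.735, -0.002, -0.001]
contact_force: [-6.5, 0.5, -1.0]
opening: 0.452
finger_force: 2.7
```

step_arm(
  steps=[
    [0, 0.2, 0, 0, 0, 0, 0.1],
    [0, 0.2, 0, 0, 0, 0, 0.1],
    [0, 0, 0, 0, 0, 0, 0.1],
  ],
)

```text
clock: 26.4
tool_pos: [0.5324, 0.3585, 0.1402]
eef_rot: [0.678, 0.735, -0.005, -0.003]
contact_force: [-12.6, -1.0, 4.1]
opening: 0.447
finger_force: 6.5
```

step_arm(
  steps=[
    [0, 0.1, 0, 0, 0, 0, 0.1],
    [0, 0, 0, 0, 0, 0, 0.1],
  ],
)

```text
clock: 26.65
tool_pos: [0.5325, 0.3585, 0.1401]
eef_rot: [0.678, 0.735, -0.006, -0.004]
contact_force: [-13.9, -1.2, 5.8]
opening: 0.452
finger_force: 7.5
```

```bash
python3 lev.py
```

```text
[0.53245577 0.35854423 0.14007245] [-13.89249096  -1.15319466   5.80070076] 0.4524612567170463 26.65
[276 211  21  45 815] [285.3 232. ]
[ 204  221   51   70 2192] [232.9 256.3]
0 [145. 269. 193. 240.]
0.5 [192. 277. 205. 241.]
1.0 [246. 270. 218. 240.]
side [([175, 129, 9, 13, 57], [179.3, 135.4]), ([185, 138, 5, 3, 10], [187.4, 138.9])]
0 [169. 134. 172. 137.]
0.5 [175. 130. 175. 135.]
1.0 [181. 130. 179. 135.]
```

Fully on: -14 N at the stop, and the wrist and side views match 1.0. Back off and rise.

step_arm(
  steps=[
    [0, -0.7, 0, 0, 0, 0, 0.1],
    [0, -0.4, 0, 0, 0, 0, 0.1],
    [0, 0, 0, 0, 0, 0, 0.1],
    [0, 0, -2, 0, 0, 0, 0.1],
    [0, 0, -4, 0, 0, 0, 0.1],
    [0, 0, -4, 0, 0, 0, 0.1],
    [0, 0, -1, 0, 0, 0, 0.1],
    [0, 0, 0, 0, 0, 0, 0.1],
  ],
)

```text
clock: 27.75
tool_pos: [0.5286, 0.3578, 0.2516]
eef_rot: [0.679, 0.734, 0.001, 0.0]
contact_force: [-0.6, -0.2, -0.3]
opening: 0.451
finger_force: 0.0
```

```bash
python3 lev.py; python3 - <<'E'
from h import *
s=snap('wrist','w11.png'); t=snap('top','t11.png'); hsv=cv2.cvtColor(s['pixels'],cv2.COLOR_RGB2HSV)
print('master phase',[gearphase(s,hsv[...,2]<75,np.array([.5164,.2254]),.07,14,lo,.040) for lo in(.031,.034)],proj(s,[[.5164,.2254,.07],[.5228,.1545,.1]]))
a=load('top0.npy')['pixels'].astype(int); d=np.abs(a-t['pixels']).max(2)>60
d[:,:240]&=np.arange(384)[:,None]<240
n,l,st,c=cv2.connectedComponentsWithStats(d.astype(np.uint8))
for i in range(1,n):
    if st[i,4]>12: print(st[i],c[i].round())
E
```

```text
[0.52858033 0.3577838  0.25161389] [-0.64950635 -0.22830376 -0.3029376 ] 0.4508600174077668 27.75
[272 168  12  30 344] [277.4 182.6]
[227 173  33  40 996] [243.4 191.6]
0 [195. 195. 220. 185.]
0.5 [224. 198. 228. 185.]
1.0 [254. 195. 236. 185.]
side [([175, 129, 9, 13, 71], [178.8, 135.3]), ([185, 138, 5, 3, 10], [187.2, 139.0])]
0 [169. 134. 172. 137.]
0.5 [175. 130. 175. 135.]
1.0 [181. 130. 179. 135.]
master phase [(np.float64(2.163968108323673), np.float64(0.10426745319701151), np.int64(846)), (np.float64(1.3242561090683826), np.float64(0.06346110973786687), np.int64(560))] [[235.59597349 281.54158567]
 [236.05953342 349.27066218]]
[ 72 151  39  43 449] [ 92. 177.]
[ 45 168   5   6  26] [ 47. 170.]
[ 74 168   6   6  28] [ 77. 171.]
[115 177   3   6  13] [116. 180.]
[  52  194   78   43 1880] [ 92. 215.]
[117 194   3   6  14] [118. 196.]
[258 208  22  22 254] [269. 218.]
[353 211  22  22 318] [363. 222.]
[ 91 235  15   5  51] [ 97. 238.]
[107 234   4   6  13] [109. 237.]
```

The top-view difference shows only the two moved gears, plus the arm and its shadow. The gear on the post shows no change from the seated gear12, and the lever stays on. Handing in.

```bash
python3 -c "
from plant import r
print(r.finish_job())"
```

```text
the job is handed in; nothing more can be done
None
```

The job is handed in at about 28 s: gear12 lies flat in the 12-tooth tray, and gear14 is seated on the post in mesh. I turned gear14 about 47° by its hub (the master followed by about 42°), and only then pushed the starter lever fully off and threw it fully on.

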